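Load the abrasive-strip dispenser from the storage post

TASK

The blue dispenser is empty: lift the red-brown roll of abrasive strip off its post and set it down flat on the cork mat, letting go of it there. Then take it again and put it into the dispenser through its open front, under the yellow hold-down plate, lying flat on the dispenser's floor and pushed fully home against the back wall. Leave the grey roll on its post and the other things on the bench where they are.

Things in the scene. Friction and masses are not known exactly. Their poses are not given: they have to be found in the camera images.
- brown_roll: red-brown wound roll of abrasive strip, a rigid ring 68 mm outside diameter, 42 mm bore, 36 mm tall (rim 13 mm thick), about 0.14 kg, standing on a post; origin at the centre of its underside, z along its axis. On the post grip it over its outside; the dispenser's side walls leave no room for that, so there pinch its front rim (one finger in the bore)
- grey_roll: dark grey wound roll of the same size, on its own post; stays there. Origin at the centre of its underside
- post_a: fixed roll post: wooden base 90 x 90 x 12 mm, dark steel collar 54 mm diameter up to 24 mm height on which a roll rests, bright steel post 36 mm diameter up to 78 mm height; origin at the centre of the underside. It carries the red-brown roll
- post_b: second roll post, the same as post_a; it carries the grey roll
- mat: fixed cork mat 150 x 150 x 4 mm on the bench; origin at the centre of its underside, top 4 mm higher
- dispenser: fixed blue pocket for one lying roll, open at its front (its own -x side). Origin on the bench under the centre of a roll that is home. Floor plate 10 mm thick, x -38 to +40 mm, 90 mm wide. Side walls: inner faces at y = +/-38 mm, from x = -18 mm to the back, 35 mm high (55 mm high behind x = +18 mm). Back wall: inner face at x = +34 mm
- plate (a point): middle of the front lower edge of the dispenser's yellow hold-down plate, 18 mm behind the home centre, 55 mm above the bench; the plate is 4 mm thick, 90 mm wide and runs back to the back wall, over the far quarter of a roll that is home
- home (a point): point on the dispenser's floor (10 mm above the bench) where the centre of the roll's underside comes when it touches the back wall; x points into the dispenser
- blank: red-brown wooden blank with pencilled circles 60 x 150 x 45 mm on the bench, a bystander; origin at the centre of its underside
- sanding_block: black sanding block 50 x 110 x 30 mm, a bystander; origin at the centre of its underside
- glue: white glue bottle with red cap, 40 mm diameter, 110 mm tall, a bystander; origin at the centre of its underside
- brush: hand brush lying on the bench, a bystander; origin under its middle
- basket: fixed yellow bowl of turned red handles, 170 mm diameter, 60 mm tall; origin at the centre of its underside
Not all that is in view belongs to the job. There is more than one size of the mat; the one meant has the size given above.

How it is judged:
By the outcome, as a careful person would: the job done as asked, in the order asked, and still so for the second after the job is handed in, with the robot touching nothing.
It also fails if it takes over 61 s, if anything falls off the work surface, if the arm or the gripper's body presses on something with over 40 N, if the wrist force passes 120 N, or if a joint passes its speed limit or range.

ROBOT

A 7-joint arm with a two-finger parallel gripper is mounted at the origin on the work surface. World frame = base frame: x ahead of the robot, y to its left, z up, the work surface at z = 0. Lengths are in m, angles in rad, forces in N, time in s.
With the tool pointing down it reaches from about 0.425 to 0.95 m from the base axis. Payload 4.7 kg.
Tool frame: the origin (TCP) lies between the finger pads; the fingertips stand 25 mm ahead of it and the grasp point (between the pads) lies 6 mm ahead of it; z points along the fingers, y is the line along which they close (so a half turn about z gives the same grasp; the last joint's range is limited). The gripper opens to 85 mm and grips with 20 to 120 N. Pads are 22 mm wide; open, the fingers measure 114 mm over their backs; the gripper's body (76 mm by 85 mm) begins 54 mm behind the grasp point. The pads swing forward as they close: fully open they stand 13 mm farther back than shut.
Start: joints at [-1.154, 0.469, -0.049, 1.532, 0.024, 1.141, -0.082], TCP at [0.291, 0.609, 0.256] pointing down, gripper open.
Joint ranges: [-2.59, 2.59], [-0.33, 1.99], [-1.39, 1.29], [0.1, 2.45], [-1.04, 4.18], [0.21, 1.99], [-2.66, 2.66]. Speed limits (rad/s): [2.57, 2.57, 3.14, 3.14, 3.14, 3.14, 3.14].

INTERFACE

Orientations are given as a 3x3 rotation matrix whose columns are the frame's x, y, z axes.
In Python, from rig import * gives the robot as it stands. Calls block until the motion is done:
- movep(position, orientation): joint-space move of the TCP to a pose.
- move_l(position, attitude=None, feed=0.15, until_force=None): straight line of the TCP; attitude=None keeps the orientation; feed is the mean speed in m/s. With until_force (N) it stops when the force on the tool has changed by that much, and returns True; else False.
- move_joints(angles): joint-space move.
- command_gripper(opening, newtons=None): finger opening in m; newtons is the grip in N (None keeps the last); returns when the fingers have stopped.
- sleep(seconds).
- inverse_kinematics(position, orientation): joint angles nearest the present ones, or None.
- sense(): the state.
- camera(name): name is "side" or "top"; returns (picture, depth): 400x640x3 uint8, red, green, blue; 400x640 float32, m along the optical axis (not along the pixel's ray), 0 where there is no reading.
- camera_params(name): a dict with "K" (3x3 intrinsics, pixels), "position" and "rotation" of the camera in the world. Camera axes: x right, y down, z forward; pixel columns grow to the right and rows downward; lengths in m; the calibration is good to about 2 mm. A picture is of the moment at which its call begins. camera_params takes no time and is no camera call.
A pose or a line that the arm cannot do raises Unreachable and nothing moves.
- finish_job(): hands the job in; it is judged then, once.
The state is a dict: "time_s": time; "joint_pos": joint angles; "qd": joint speeds; "joint_efforts": joint torques, N m; "position": TCP position; "tcp_rot": TCP orientation; "wrist_force": force on the tool from outside, world axes, zero at the start; "ft_torque": the same for the moment, N m; "finger_gap": finger opening in m; "gripper_force": force on a finger pad.
Only numpy, scipy, OpenCV 4.12 (cv2) and the standard library are available. Lean on these libraries where they do the work, as an engineer would, in place of code of your own. Each camera call takes 0.05 s, during which the arm holds its last target. There are 200 camera calls.

## Working session

There is one attempt and no reset: what is moved stays moved. The work goes in short steps, each a Python script; the robot and the scene stay as the last script left them, time stands still between calls to the robot, and variables do not carry over. Pictures are saved under pics/ and viewed, at most 10 in all, crops included, and the job is handed in when it is done.

```bash
mkdir -p pics; ls
python3 - <<'E'
from rig import *
import cv2,numpy as np
for n in("side","top"):
    im,d=camera(n); np.savez(f"{n}0.npz",im=im,d=d); cv2.imwrite(f"pics/{n}0.png",im[:,:,::-1])
    p=camera_params(n); print(n,{k:np.round(v,3).tolist() for k,v in p.items()}, (d>0).mean())
E
```

```text
pics
side {'K': [[384.607, 0.0, 317.223], [0.0, 384.607, 199.108], [0.0, 0.0, 1.0]], 'position': [0.317, -0.716, 0.71], 'rotation': [[0.961, -0.198, 0.194], [-0.277, -0.634, 0.722], [-0.02, -0.748, -0.664]]} 0.99603125
top {'K': [[513.364, 0.0, 320.928], [0.0, 513.364, 199.841], [0.0, 0.0, 1.0]], 'position': [0.295, -0.03, 1.618], 'rotation': [[0.03, -0.988, 0.15], [-1.0, -0.03, 0.001], [0.003, -0.15, -0.989]]} 0.99595703125
```

View pics/side0.png

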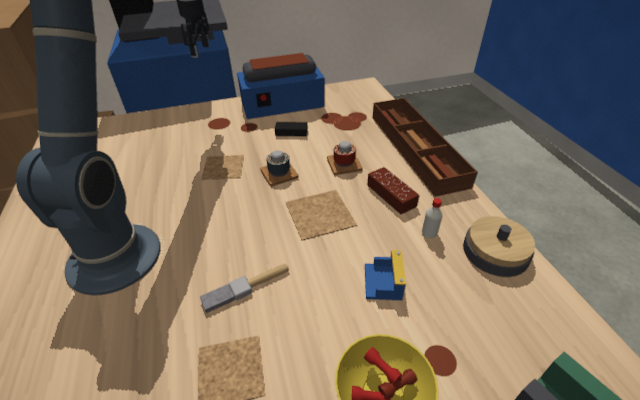

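View pics/top0.png

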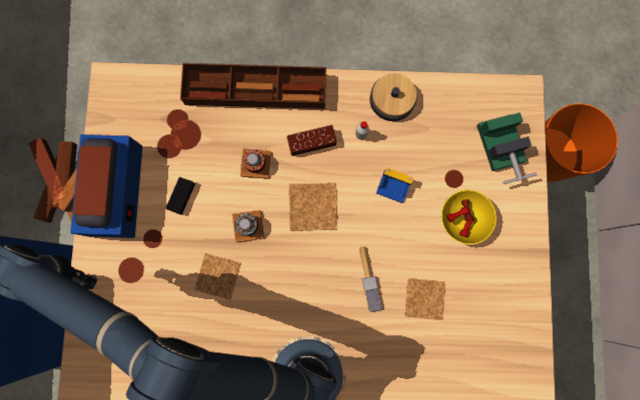

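Candidates for the brown roll, in side-view pixels: the ring on the post (345,153); the red-brown discs flat on the bench (219,123), (345,122) and (440,360); the blank with circles (393,189); the pieces in the tray (420,145); and the grey roll (278,163). I choose the ring on the post at (345,153), top view (256,160). Mat candidates in the top view are (313,206) at about 48 px (150 mm), and (218,276) and (425,298) at about 40 px. I choose (313,206). The dispenser is at (394,185), with the plate at its upper end.

```bash
cat > h.py <<'E'
import numpy as np,cv2
from rig import *
def rays(n,uv):
    p=camera_params(n);uv=np.atleast_2d(uv).astype(float)
    r=np.c_[uv,np.ones(len(uv))]@np.linalg.inv(p["K"]).T
    return np.array(p["position"]),r@np.array(p["rotation"]).T
def plane(n,uv,z):
    c,r=rays(n,uv);return c+r*((z-c[2])/r[:,2])[:,None]
def cloud(n,d,mask):
    v,u=np.nonzero(mask&(d>0));c,r=rays(n,np.c_[u,v]);return c+r*d[v,u][:,None]
def tri(a,b):
    (c1,r1),(c2,r2)=rays("top",a),rays("side",b);r1,r2=r1[0],r2[0]
    s=np.linalg.lstsq(np.c_[r1,-r2],c2-c1,rcond=None)[0];p,q=c1+s[0]*r1,c2+s[1]*r2
    return (p+q)/2,np.linalg.norm(p-q)
def box(shape,x0,y0,x1,y1):
    m=np.zeros(shape,bool);m[y0:y1,x0:x1]=1;return m
def hsv(im):return cv2.cvtColor(im,cv2.COLOR_RGB2HSV).astype(int)
E
cat > m.py <<'E'
from h import *
D={n:np.load(n+"0.npz") for n in("top","side")}
B={"top":{"brown":(236,142,276,182),"grey":(228,206,270,246),"disp":(372,164,418,206),"mat":(280,175,346,236)},
"side":{"brown":(320,130,372,180),"grey":(255,143,305,190),"disp":(355,245,412,305),"mat":(280,185,362,242)}}
def hist(P):
    h,e=np.histogram(P[:,2],np.arange(-.01,.1,.004));return {round(float(e[i]),3):int(c) for i,c in enumerate(h) if c>3}
for n in D:
    im,d=D[n]["im"],D[n]["d"];H=hsv(im)
    for k,b in B[n].items():
        m=box(d.shape,*b);P=cloud(n,d,m);print(n,k,hist(P))
        col={"brown":((H[...,0]<8)|(H[...,0]>170))&(H[...,1]>120),"grey":H[...,1]<90,
         "disp":(H[...,0]>100)&(H[...,0]<130)&(H[...,1]>120),"mat":H[...,0]>0}[k]
        Pm=cloud(n,d,m&col);
        if k in("brown","grey"):
            Q=Pm[(Pm[:,2]>.054)&(Pm[:,2]<.066)];
            if len(Q)>5:c,r=cv2.minEnclosingCircle(Q[:,:2].astype(np.float32));print("  ring",len(Q),np.round(c,4),round(r,4),"zmed",np.median(Q[:,2]).round(4))
            T=P[P[:,2]>.074];print("  post top",len(T),T.mean(0).round(4))
        if k=="disp":
            print("  blue",hist(Pm))
            Y=cloud(n,d,m&(H[...,0]>18)&(H[...,0]<35)&(H[...,1]>170)&(H[...,2]>120));Y=Y[Y[:,2]>.045]
            r=cv2.minAreaRect(Y[:,:2].astype(np.float32));print("  plate",len(Y),np.round(r[0],4),np.round(r[1],4),r[2],"z",np.median(Y[:,2]).round(4))
            A=np.r_[Pm[Pm[:,2]>.004],Y]
            r=cv2.minAreaRect(A[:,:2].astype(np.float32));print("  all",np.round(r[0],4),np.round(r[1],4),r[2])
        if k=="mat":
            Q=P[P[:,2]<.02]; 
            wood=(H[...,1]);
crop=lambda n,b,s:cv2.resize(D[n]["im"][b[1]:b[3],b[0]:b[2]],(s,s),interpolation=cv2.INTER_CUBIC)
tiles=[[crop(n,B[n][k],270) for k in("brown","disp")] for n in D]
cv2.imwrite("pics/crop.png",np.vstack([np.hstack(t) for t in tiles])[:,:,::-1])
for n in D: # mat by colour
    H=hsv(D[n]["im"]);b=B[n]["mat"];print(n,"mat hsv",H[206,313] if n=="top" else H[213,321],"wood",H[b[1]+1,b[0]+2],H[b[3]-2,b[2]-2])
E
python3 m.py
```

```text
top brown {-0.01: 50, -0.006: 170, -0.002: 321, 0.002: 245, 0.006: 133, 0.01: 155, 0.014: 89, 0.018: 22, 0.022: 5, 0.03: 5, 0.034: 8, 0.038: 10, 0.042: 7, 0.046: 16, 0.05: 13, 0.054: 56, 0.058: 97, 0.062: 67, 0.066: 16, 0.07: 16, 0.074: 41, 0.078: 36, 0.082: 7}
  ring 109 [0.6493 0.1859] 0.0334 zmed 0.0601
  post top 87 [0.6501 0.1874 0.0786]
top grey {-0.01: 39, -0.006: 184, -0.002: 363, 0.002: 240, 0.006: 134, 0.01: 172, 0.014: 104, 0.018: 20, 0.022: 8, 0.026: 5, 0.03: 7, 0.034: 7, 0.038: 4, 0.042: 8, 0.046: 4, 0.05: 16, 0.054: 61, 0.058: 96, 0.062: 77, 0.066: 14, 0.07: 21, 0.074: 42, 0.078: 43, 0.082: 7}
  ring 164 [0.4499 0.2005] 0.0331 zmed 0.0601
  post top 92 [0.449  0.2009 0.0784]
top disp {-0.01: 48, -0.006: 245, -0.002: 452, 0.002: 343, 0.006: 248, 0.01: 192, 0.014: 89, 0.018: 12, 0.022: 5, 0.026: 8, 0.03: 22, 0.034: 23, 0.038: 12, 0.05: 18, 0.054: 59, 0.058: 87, 0.062: 43, 0.066: 9}
  blue {-0.002: 7, 0.002: 59, 0.006: 163, 0.01: 173, 0.014: 83, 0.018: 10, 0.026: 4, 0.03: 19, 0.034: 19, 0.038: 9}
  plate 189 [ 0.6151 -0.2636] [0.0887 0.023 ] 71.04015350341797 z 0.059
  all
[... 751 characters left out ...]
8
  post top 57 [0.446  0.1976 0.0762]
side disp {-0.006: 430, -0.002: 1303, 0.002: 62, 0.006: 619, 0.01: 191, 0.014: 48, 0.018: 58, 0.022: 57, 0.026: 45, 0.03: 109, 0.034: 55, 0.038: 12, 0.042: 16, 0.046: 16, 0.05: 17, 0.054: 190, 0.058: 178}
  blue {0.002: 28, 0.006: 602, 0.01: 185, 0.014: 45, 0.018: 55, 0.022: 54, 0.026: 44, 0.03: 95, 0.034: 49, 0.038: 10, 0.042: 11, 0.046: 14, 0.05: 4}
  plate 22 [ 0.6079 -0.269 ] [0.0779 0.0178] 72.45964050292969 z 0.058
  all [ 0.5845 -0.2557] [0.0923 0.0749] 70.86006927490234
side mat {-0.006: 703, -0.002: 2380, 0.002: 1563, 0.006: 5}
top mat hsv [ 14 152 180] wood [ 15 115 230] [ 15 118 229]
side mat hsv [ 17 108 170] wood [ 15  95 131] [ 16  78 212]
```

View pics/crop.png

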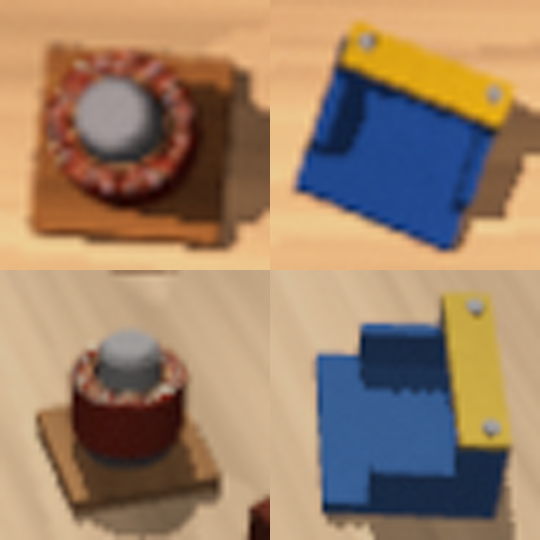

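The crops confirm the choice: red-brown ring on the bright post (top crop centre about (115,125), side crop about (128,400)). The dispenser's open front faces the robot and the yellow plate is at its far end. Averaging both views gives brown at about (0.648, 0.185) with its top at 0.059, and the dispenser at about (0.586, -0.255) with yaw -19°.

```bash
cat >> h.py <<'E'
yaw=np.radians(-19.0);XD=np.array([np.cos(yaw),np.sin(yaw),0]);YD=np.array([-XD[1],XD[0],0])
HOME=np.array([.586,-.255,.010]);BROWN=np.array([.6483,.1847,.024])
Z=np.array([0,0,-1.])
def ori(s):y=s*XD;return np.c_[np.cross(y,Z),y,Z]
def st(t=""):
    s=sense();print(t,round(s["time_s"],2),np.round(s["position"],4),"F",np.round(s["wrist_force"],1),"gap",round(s["finger_gap"],4),"g",np.round(s["gripper_force"],1))
E
python3 - <<'E'
from h import *
D={n:np.load(n+"0.npz") for n in("top","side")}
for n,b in(("top",(280,175,346,236)),("side",(280,185,362,242))):
    H=hsv(D[n]["im"]);m=(H[...,2]<205)&(H[...,1]>(135 if n=="top" else 90))&box(H.shape[:2],*b)
    m=cv2.morphologyEx(m.astype(np.uint8),cv2.MORPH_CLOSE,np.ones((5,5)));m=cv2.morphologyEx(m,cv2.MORPH_OPEN,np.ones((5,5)))
    c=max(cv2.findContours(m,0,1)[0],key=cv2.contourArea)[:,0];r=cv2.minAreaRect(plane(n,c,.004)[:,:2].astype(np.float32));print(n,"mat",r)
print("t",sense()["time_s"])
for s in(1,-1):
    for p in(BROWN+[0,0,.03],HOME-.0275*XD+[0,0,.04],np.array([.51,0,.04])):
        q=inverse_kinematics(p,ori(s));print(s,None if q is None else np.round(q,2))
E
```

```text
top mat ((0.5173322558403015, -0.0023800283670425415), (0.1486337035894394, 0.15010368824005127), 3.4657843112945557)
side mat ((0.5143017768859863, -0.0036266297101974487), (0.15096800029277802, 0.15485724806785583), 3.0933146476745605)
t 0.1
1 [-0.59  0.7   0.36  1.71 -0.33  0.79 -0.4 ]
1 [-0.12  0.7   0.66  1.88 -0.61  0.77  0.55]
1 [-0.37  0.53  0.37  2.11 -0.36  0.55 -0.08]
-1 [-0.16  0.69 -0.27  1.68  0.24  0.8   2.28]
-1 [-0.36  0.93  1.1   1.89 -1.01  1.01 -2.27]
-1 [ 0.04  0.51 -0.16  2.09  0.15  0.55  2.59]
```

Mat centre is (0.516, -0.003). I use s=+1 and start with the pick.

Run:
```python
from h import *
R=ori(1)
command_gripper(.085,30)
movep(BROWN+[0,0,.11],R);st("above")
print(move_l(BROWN+[0,0,.033],feed=.08,until_force=8));st("down")
command_gripper(.06,30);st("grip")
```

```text
above 2.36 [0.6479 0.187  0.1342] F [-1.1  0.1  0.3] gap 0.0847 g 0.0
False
down 3.47 [0.6488 0.1848 0.0576] F [-0.7  0.6 -0. ] gap 0.0852 g 0.0
grip 3.78 [0.6487 0.1849 0.0579] F [-1.1  0.7  4.1] gap 0.0655 g 34.6
```

Run:
```python
from h import *
p=sense()["position"]
move_l(p+[0,0,.1],feed=.12);st("lift")
T=np.array([.516,-.003,.0])
movep(T+[0,0,.10],ori(1));st("over mat")
print(move_l(T+[0,0,.030],feed=.07,until_force=4));st("down")
for n in("side","top"):
    im,d=camera(n); np.savez(f"{n}1.npz",im=im,d=d)
    if n=="side":cv2.imwrite("pics/side1.png",cv2.resize(im[130:290,210:420],None,fx=3,fy=3)[:,:,::-1])
```

```text
lift 4.78 [0.648  0.1849 0.1569] F [ 0.1  0.4 -2.4] gap 0.0657 g 34.0
over mat 5.72 [ 0.5178 -0.0017  0.1004] F [ 1.1 -0.5 -1.9] gap 0.0658 g 34.0
True
down 6.54 [ 0.5153 -0.003   0.0372] F [-0.4 -0.2  1.1] gap 0.0656 g 34.8
```

View pics/side1.png

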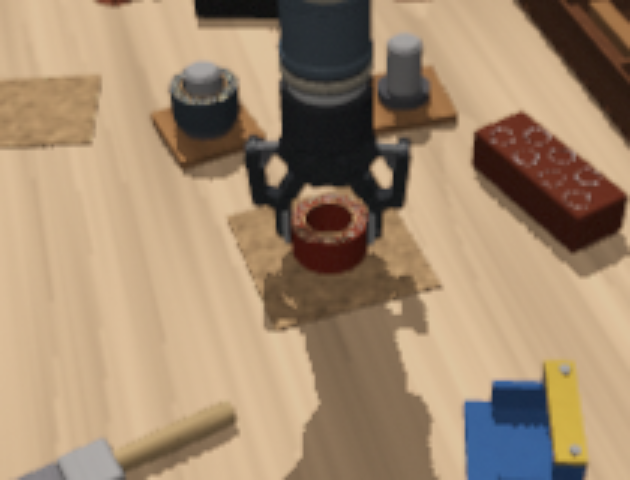

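The picture shows the ring held level just on the mat (crop (328,232)), with post_a bare and the grey roll still on its post. Next I release, back off and measure.

```bash
cat > r.py <<'E'
from h import *
def ring(n,im,d,c0):
    H=hsv(im);P=cloud(n,d,((H[...,0]<9)|(H[...,0]>168))&(H[...,1]>90))
    Q=P[(np.linalg.norm(P[:,:2]-c0[:2],axis=1)<.06)&(P[:,2]>.0)]
    top=Q[Q[:,2]>np.percentile(Q[:,2],97)-.009]
    c,r=cv2.minEnclosingCircle(top[:,:2].astype(np.float32));return np.array(c),r,np.median(top[:,2]),len(top)
E
python3 - <<'E'
from r import *
command_gripper(.085);st("open")
p=sense()["position"]
move_l(p+[0,0,.07],feed=.15)
movep(np.array([.40,.20,.22]) if 0 else np.array([.50,-.20,.20]),ori(1));st("aside")
for n in("side","top"):
    im,d=camera(n); np.savez(f"{n}2.npz",im=im,d=d);print(n,ring(n,im,d,p))
    if n=="side":cv2.imwrite("pics/side2.png",cv2.resize(im[170:260,270:370],None,fx=5,fy=5)[:,:,::-1])
E
```

```text
open 6.97 [ 0.5143 -0.0029  0.0372] F [ 0.9  0.6 -0. ] gap 0.0847 g 0.0
aside 8.47 [ 0.4999 -0.1979  0.1987] F [ 0.7  0.6 -0.7] gap 0.085 g 0.0
side (array([ 0.51367807, -0.00497731]), 0.0329572856426239, np.float64(0.0376908711875063), 102)
top (array([ 0.51600653, -0.00137371]), 0.033185314387083054, np.float64(0.04066437649085697), 124)
```

View pics/side2.png

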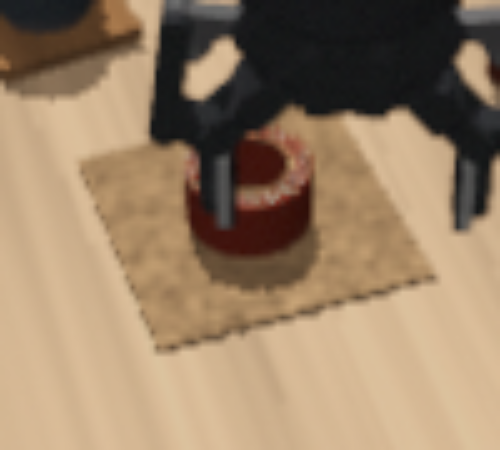

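The ring lies flat on the mat at crop (250,195), and both views average to (0.515, -0.003). Next is the front-rim pinch.

Run:
```python
from h import *
C=np.array([.5148,-.0031,.004]);G=C-.0275*XD
command_gripper(.026,60)
movep(G+[0,0,.11],ori(1));st("above")
print(move_l(G+[0,0,.031],feed=.08,until_force=6));st("down")
command_gripper(.005,60);st("grip")
p=sense()["position"]
move_l(p+[0,0,.09],feed=.12);st("lift")
im,d=camera("side");cv2.imwrite("pics/side3.png",cv2.resize(im[130:260,240:400],None,fx=4,fy=4)[:,:,::-1])
```

```text
above 10.06 [0.4896 0.0044 0.1146] F [ 0.2 -1.1  0.2] gap 0.026 g 0.0
False
down 11.2 [0.4892 0.0058 0.0354] F [0.2 0.1 0.1] gap 0.0259 g 0.0
grip 11.47 [0.4893 0.0062 0.0358] F [-0.8  1.4  6.2] gap 0.0133 g 70.3
lift 12.38 [0.4886 0.0063 0.1251] F [ 0.2  0.5 -1.6] gap 0.0134 g 70.1
```

View pics/side3.png

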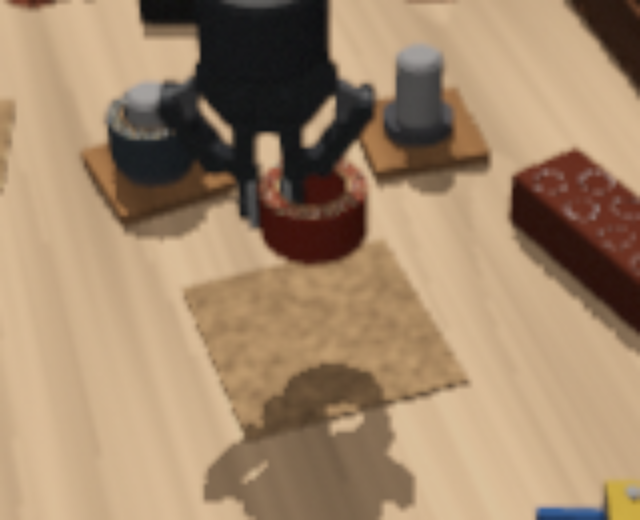

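The ring is held level by its front rim. Moving to the staging point in front of the dispenser, with a check there.

Run:
```python
from r import *
S=HOME-.0875*XD
movep(S+[0,0,.12],ori(1))
print(move_l(S+[0,0,.036],feed=.1,until_force=6));st("stage")
p=sense()["position"]
im,d=camera("side");print(ring("side",im,d,p+.0275*XD),"expect",p+.0275*XD)
print("rel YD err tcp",(p-HOME)@YD)
cv2.imwrite("pics/side4.png",cv2.resize(im[220:320,310:430],None,fx=5,fy=5)[:,:,::-1])
```

```text
False
stage 14.34 [ 0.5037 -0.2268  0.0465] F [-0.1  0.1 -0.8] gap 0.0133 g 70.2
(array([ 0.51692027, -0.24159293]), 0.025945749133825302, np.float64(0.06913057891897179), 19) expect [ 0.52974329 -0.2357034   0.04652498]
rel YD err tcp -7.009925767097988e-05
```

View pics/side4.png

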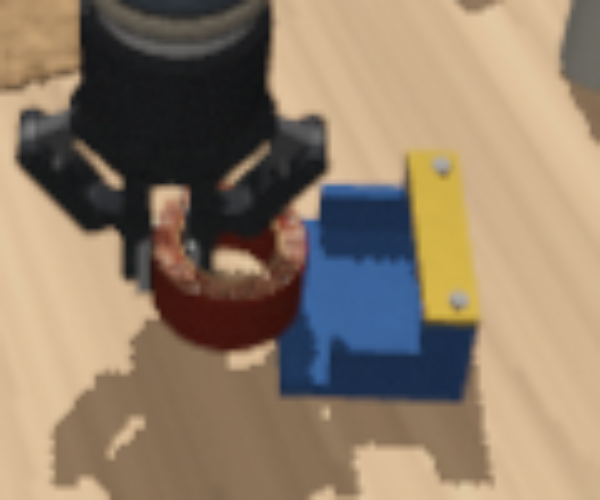

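The ring (crop (228,270)) lines up with the open front and sits just above floor level. Sliding it in.

Run:
```python
from h import *
T=HOME-.0275*XD
print(move_l(T-.006*XD+[0,0,.036],feed=.06,until_force=6));st("in")
p=sense()["position"];print("rel",(p-T)@XD,(p-T)@YD)
print(move_l(p-[0,0,.010],feed=.02,until_force=3));st("floor")
p=sense()["position"]
print(move_l(p+.014*XD,feed=.02,until_force=8));st("home")
p=sense()["position"];print("rel",(p-T)@XD,(p-T)@YD)
```

```text
False
in 15.44 [ 0.5538 -0.244   0.0459] F [-1.  -0.5 -1.8] gap 0.0128 g 70.2
rel -0.006546675560253963 -4.647195539034918e-05
True
floor 15.78 [ 0.554  -0.244   0.0418] F [-1.3 -0.3  4.1] gap 0.013 g 71.3
True
home 16.09 [ 0.5541 -0.2441  0.0419] F [-1.1  0.2  3.3] gap 0.0129 g 71.6
rel -0.006194642523254187 -3.457628427144493e-05
```

Run:
```python
from h import *
T=HOME-.0275*XD
p=sense()["position"]
move_l(p+[0,0,.0015],feed=.02);st("ease")
p=sense()["position"]
print(move_l(p+.014*XD,feed=.02,until_force=10));st("push")
p=sense()["position"];print("rel",(p-T)@XD,(p-T)@YD)
im,d=camera("side");cv2.imwrite("pics/side5.png",cv2.resize(im[220:320,310:430],None,fx=5,fy=5)[:,:,::-1])
```

```text
ease 16.36 [ 0.5538 -0.2439  0.0431] F [ 0.7  0.7 -1.7] gap 0.013 g 70.2
True
push 16.91 [ 0.5619 -0.2468  0.0424] F [ 0.7 -0.4  3.1] gap 0.0131 g 71.6
rel 0.0020139042284121 -7.497730584561657e-05
```

View pics/side5.png

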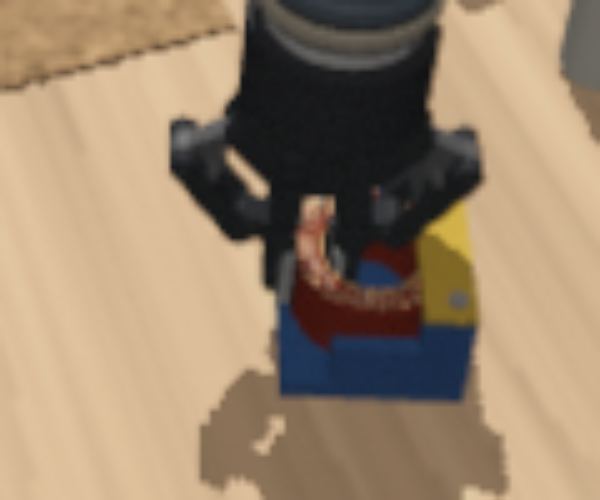

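The ring is under the plate against the back (crop (355,270)). I release it, then push its front with the outer finger to confirm it's home.

Run:
```python
from h import *
T=HOME-.0275*XD
command_gripper(.026);st("open")
p=sense()["position"];print("rel",(p-T)@XD)
print(move_l(p+.016*XD,feed=.02,until_force=12));st("push")
p=sense()["position"];print("rel",(p-T)@XD,"front at",(p-.013*XD-HOME)@XD)
q=p-.0075*XD
move_l(q,feed=.04);st("back")
move_l(q+[0,0,.10],feed=.1);st("up")
movep(np.array([.48,-.05,.25]),ori(1))
from r import ring
for n in("side","top"):
    im,d=camera(n);print(n,ring(n,im,d,HOME))
    b=(220,320,310,430) if n=="side" else (150,225,360,450)
    H=hsv(im);np.savez(f"{n}5.npz",im=im,d=d)
    cv2.imwrite(f"pics/{n}6.png",cv2.resize(im[b[0]:b[1],b[2]:b[3]],(480,400))[:,:,::-1])
a=[cv2.imread(f"pics/{n}6.png") for n in("side","top")];cv2.imwrite("pics/both6.png",cv2.resize(np.hstack(a),(800,333)))
```

```text
open 17.24 [ 0.5605 -0.2461  0.0413] F [ 0.2  0.7 -0.1] gap 0.0262 g 0.0
rel 0.00047216011635949014
True
push 17.78 [ 0.5672 -0.2485  0.0411] F [-1.1 -0.3  4.8] gap 0.0261 g 2.2
rel 0.007568371294510204 front at -0.032931628705489775
back 18.1 [ 0.5597 -0.2459  0.0409] F [-0.5  0.3  0. ] gap 0.0262 g 0.0
up 19.25 [ 0.5596 -0.2457  0.1403] F [-0.8  0.3 -0. ] gap 0.0259 g 0.0
side (array([ 0.58447582, -0.25746349]), 0.03369075432419777, np.float64(0.04401966497267429), 185)
top (array([ 0.58823454, -0.25466463]), 0.033512841910123825, np.float64(0.046528361250988026), 114)
```

View pics/both6.png

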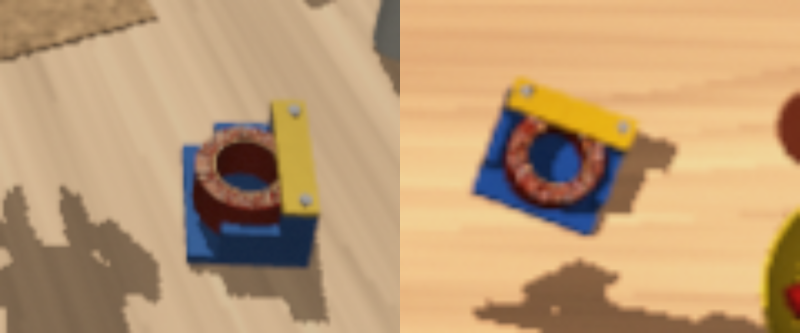

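The roll lies flat under the plate and looks home. One firmer push from the front with closed fingers will confirm it, since the stiffness shows whether it can still move.

Run:
```python
from r import *
S=HOME-.064*XD
command_gripper(0.0,20)
movep(S+[0,0,.13],ori(1));print(move_l(S+[0,0,.037],feed=.1,until_force=6));st("front")
for f in(8,15,22):
    p=sense()["position"]
    r=move_l(p+.03*XD if f==8 else p+.01*XD,feed=.02,until_force=f);p=sense()["position"];print(f,r,"rel",((p-HOME)@XD).round(4));st()
p=sense()["position"];move_l(p-.02*XD,feed=.06);move_l(p-.02*XD+[0,0,.12],feed=.12)
movep(np.array([.48,-.05,.25]),ori(1));st("clear")
cs=[]
for n in("side","top"):
    im,d=camera(n);c,r,z,k=ring(n,im,d,HOME);H=hsv(im)
    b=(355,245,412,305) if n=="side" else (372,164,418,206)
    Y=cloud(n,d,box(d.shape,*b)&(H[...,0]>18)&(H[...,0]<35)&(H[...,1]>130)&(H[...,2]>90));Y=Y[Y[:,2]>.045]
    pl=cv2.minAreaRect(Y[:,:2].astype(np.float32))
    print(n,c,r,z,"plate",pl,"ring->plate front along XD",np.percentile(Y[:,:2]@XD[:2],3)-c@XD[:2],"YD",(c-pl[0])@YD[:2])
```

```text
False
front 22.62 [ 0.5259 -0.2345  0.0476] F [ 0.  -0.1 -1.1] gap -0.0001 g 0.0
8 True rel -0.0468
 23.59 [ 0.5417 -0.2398  0.0466] F [ 0.4 -0.3 -0.6] gap 0.0002 g 0.0
15 True rel -0.0467
 23.95 [ 0.5419 -0.2398  0.0455] F [ 0.8  0.  -0.2] gap 0.0 g 0.1
22 True rel -0.0467
 24.36 [ 0.5419 -0.2397  0.0442] F [-0.2 -0.   0.8] gap -0.0 g 0.2
clear 26.82 [ 0.48   -0.0508  0.2497] F [-0.4 -0.4  0.7] gap 0.0003 g 0.0
side [ 0.584405   -0.25709039] 0.03356524184346199 0.043294099989867774 plate ((0.6119422912597656, -0.2644979655742645), (0.09050002694129944, 0.021719342097640038), 70.71341705322266) ring->plate front along XD 0.018240930968217328 YD -0.0019612629111666825
top [ 0.5881449  -0.25403532] 0.033556126058101654 0.048319329755218576 plate ((0.6150606870651245, -0.2639119327068329), (0.08948853611946106, 0.02398005872964859), 71.1612777709961) ring->plate front along XD 0.017780417568700302 YD 0.0005755934935468929
```

The roll didn't move under 8, 15 or 22 N. The ring centre to the plate's front edge measures 18 mm in both views, which is what it should be at home. Handing in.

Run:
```python
from rig import *
print(finish_job())
```

```text
the job is handed in; nothing more can be done
None
```

The red-brown roll was set down and released on the cork mat, then put flat in the dispenser under the hold-down plate and pushed home against the back wall. The job was handed in at about 27 s on the robot's clock with the arm clear; no verdict was returned.

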